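# Seat the lens carrier and hold the beam shutter open

### The arm

A 6-joint arm with a two-finger parallel gripper is mounted at the origin on the work surface. World frame = base frame: x ahead of the robot, y to its left, z up, the work surface at z = 0. Lengths are in m, angles in rad, forces in N, time in s.
With the tool pointing down it reaches from about 0.25 to 0.8 m from the base axis. Payload 3.9 kg.
Tool frame: the origin (TCP) lies between the finger pads; the fingertips stand 11 mm ahead of it and the grasp point (between the pads) lies 8 mm behind it; x points along the fingers, y is the direction in which the jaws open and shut, and the axes are right-handed (so a half turn about x gives the same grasp; the last joint's range is limited). The gripper opens to 85 mm and grips with 20 to 120 N. Pads are 22 mm wide; open, the fingers measure 114 mm over their backs; the gripper's body (76 mm by 85 mm) begins 54 mm behind the grasp point. The pads swing forward as they close: fully open they stand 13 mm farther back than shut.
Start: joints at [-1.253, 0.26, -0.138, 1.173, 0, 1.571], TCP at [0.164, -0.499, 0.242] pointing down, gripper open.
Joint ranges: [-2.78, 2.78], [-0.83, 1.72], [-1.28, 1.37], [-1.9, 2.12], [-1.57, 1.48], [-3.14, 3.14]. Speed limits (rad/s): [2.57, 2.57, 3.14, 3.14, 3.14, 3.14].

### API

Orientations are given as a 3x3 rotation matrix whose columns are the frame's x, y, z axes.
In Python, from station import env gives the robot as it stands.
- The arm moves only by the shell command python3 -m handwheel 'ROWS'. ROWS is JSON, a list of rows, each a list of 7 numbers: the finger opening in mm, from 0 to 85.4, then the shift along the tool's x, y, z in mm, then the turn, a rotation vector about the tool's x, y, z in degrees. A call has exactly 8 rows; each row is the pose to reach, as a shift and turn from the pose commanded when the call began, along the tool's axes at that moment; what a row does not reach only later rows make up. A row lasts 1/12 s, in which the tool goes at most 41.7 mm and 7.16 degrees, less where a joint would pass 70% of its speed; a pose out of reach is approached as far as the arm can. A call with a gripper value outside its range is refused whole. The fingers move at their own pace and stop on an object; the grip force is fixed at half the most. Time passes only in rows, so rows that repeat a pose let the fingers close, or fill a call up. It gives the time, the measured TCP pose, the force and the opening at its end, in the units of the state.
- env.observe(): the state, without advancing time (a new reading comes with each control period).
- env.read_camera(name): name is "side" or "top" or "wrist"; returns the picture (384x512x3 uint8, blue, green, red); there is no depth.
- env.calibration(name): a dict with "vfov" (degrees; the focal length in pixels is half the picture's height over the tangent of half this angle, whatever the lens; pixels are square), "cx", "cy" (the principal point, pixels), "pose" (4x4, takes a point from camera to world coordinates). Camera axes: x right, y down, z forward; pixel columns grow to the right and rows downward; lengths in m; the calibration is good to about 2 mm. A picture is of the moment at which its call begins: read the wrist's pose just before it. calibration takes no time and is no camera call; for the wrist camera it gives the pose at the moment of the call.
- env.sign_off(): hands the job in, once; it reports no verdict.
The state is a dict: "t": time; "joint_pos": joint angles; "dq": joint speeds; "tau": joint torques, N m; "eef_pos": TCP position; "orientation": TCP orientation; "force": force on the tool from outside, world axes, zero at the start; "wrist_torque": the same for the moment, N m; "gripper_width": opening from 0.0 (shut) to 1.0 (fully open).
Only numpy, scipy, OpenCV 4.12 (cv2) and the standard library are available. Lean on these libraries where they do the work, as an engineer would, in place of code of your own. Each camera call takes 0.05 s, during which the arm holds its last target.

### The job

On the optical test fixture, lower the lens carrier (the holed plate with the lens block) from the mat over the fixture's two locating pins until it rests flush, either way round, without dropping it, and let go of it. Then take the orange tab and pull the spring-return shutter out until the red pointer stands within the green band, and keep it there: finish while still holding the shutter open. Leave everything else where it stands.

Things in the scene. Friction and masses are not known exactly. Their poses are not given: they have to be found in the camera images.
- fixture: Fixed dark steel base, x -100..100, y -110..190 mm, 12 mm thick; origin on the table under the nest. Two brass pins, 8 mm across, tapered tips, at x 0, y -30 and 30 mm, 18 mm tall above the base. On it: black detector (50 x 30 mm, y -98..-68, top 64 mm above the table), blue light source (x -30..90, y 115..185 mm, top 69 mm), shutter rail along x at y 85 mm.
- nest (a point): Point on the base's top surface (12 mm above the table) midway between the two pins, marked by a blue rectangle: where the lens carrier's origin comes when it is seated. Axes as the fixture's.
- lens_carrier: Loose, 0.2 to 0.4 kg: aluminium plate 56 (x) x 90 (y) x 8 mm, two 10 mm through holes at x 0, y -30 and 30 mm; on its middle a dark block 30 x 30 mm, top 50 mm above the plate's underside, with brass-rimmed lenses, 24 mm across, standing out 5 mm on its y faces: grip the plain x faces. Origin: centre of the underside, z up. Starts on the mat. Same either way round.
- shutter: Spring-return shutter, sliding along the fixture's x. Orange upright tab, 12 (x) x 28 (y) x 46 mm tall, to pull it by; origin: centre of the tab's underside, 20 mm above the table, at x -85, y 85 mm of the fixture when shut. It opens up to 75 mm in -x; spring: 3 N plus 1 N per 10 mm. Bar 10 x 6 mm from the tab's foot in +x; black blade, 30 mm wide, 85 mm in +x, top 65 mm above the table.
- tab_top (a point): Centre of the orange tab's top face, 66 mm above the table.
- pointer (a point): Centre line of the tip of the red pointer, 3 mm wide, which the shutter carries at its +x end, 165 mm in +x and 20 mm in -y from the tab; it moves with the tab over a white scale strip with black ticks.
- mark: Green band on the white scale strip, 12 mm wide in x (the pull direction) x 22 mm; origin at the centre of its underside, axes as the fixture's. It is fixed, at another place each time: 30 to 60 mm in -x from the pointer of the shut shutter.
- mat: Fixed blue work mat, 150 (x) x 230 (y) x 4 mm; origin at the centre of its underside.
- blank_carrier: Bystander on the mat: loose plate 56 x 90 x 8 mm with two holes like the lens carrier's but no lens block. Leave it. Origin: centre of its underside.
- screwdriver: Bystander: loose screwdriver 170 mm long, lying.
- dropper: Bystander: amber bottle, 38 mm across, 85 mm tall, standing.
- jar: Bystander: white jar with a blue cap, 60 mm across, 60 mm tall.
- wipe_box: Bystander: white carton 110 x 130 x 70 mm.
- post: Bystander: standing steel post, 25 mm across, 75 mm tall.
- dish: Bystander: shallow glass dish, 90 mm across, 20 mm tall.
- wrench: Bystander: loose wrench 140 mm long, lying.

How it is judged:
On the way, in this order (a step that is already met when the one before it is completed fails the run):
1. the lens carrier rests flush on the nest, over both pins, and is let go (horizontal distance between lens_carrier and nest below 0.004 m and z of lens_carrier in the frame of nest between -0.003 and 0.003 m and angle between the y axis of lens_carrier and the y axis of fixture, either way round below 0.06 rad and angle between lens_carrier's own z axis and vertical below 0.05 rad and contact force between the fingers and lens_carrier below 0.1 N), for 0.3 s.
2. the shutter is held by the fingers with the pointer within the green band (x of pointer in the frame of mark between -0.006 and 0.006 m and contact force between the fingers and shutter above 1 N), for 0.5 s.
At the end, for the whole second after the job is handed in: Fingers still hold the shutter (over 1 N), pointer within 6 mm of the band's middle, shutter still; carrier untouched and flush over both pins (4 mm, 0.06 rad; underside within 3 mm of the base, tilt under 0.05 rad); bystanders within 30 mm of their starts, upright (all of step 1 and all of step 2 and linear speed of shutter below 0.01 m/s and linear speed of lens_carrier below 0.02 m/s and not (distance of any of blank_carrier, screwdriver, dropper, jar, wipe_box, post, dish, wrench from where it was at the start of the episode above 0.03 m or angle between any of dropper, jar, wipe_box, post's own z axis and vertical above 0.5 rad)); the arm keeps its last pose, push and grip.
It fails at once if the lens carrier is dropped (falls faster than 0.45 m/s with no finger on it) (linear speed of lens_carrier above 0.45 m/s and contact force between the fingers and lens_carrier below 0.1 N).
It fails at once if a bystander is moved more than 30 mm or knocked over (distance of any of blank_carrier, screwdriver, dropper, jar, wipe_box, post, dish, wrench from where it was at the start of the episode above 0.03 m or angle between any of dropper, jar, wipe_box, post's own z axis and vertical above 0.5 rad).
It also fails if it takes over 64 s, if anything falls off the work surface, if the arm or the gripper's body presses on something with over 40 N, if the wrist force passes 120 N, or if a joint passes its speed limit or range.

## Working session

There is one attempt and no reset: what is moved stays moved. The work goes in short steps, Python scripts to look and compute and a shell command to move; the robot and the scene stay as the last step left them, time stands still between calls to the robot, and variables do not carry over. Pictures are saved under pics/ and viewed, and the job is handed in when it is done.

```bash
ls; mkdir -p pics; python3 - <<'E'
from station import env
import cv2,numpy as np
np.set_printoptions(precision=4,suppress=True)
print(env.observe())
for n in ("side","top","wrist"):
    c=env.calibration(n); print(n,c)
    cv2.imwrite(f"pics/{n}0.png",env.read_camera(n))
E
```

```text
pics
{'t': 0.0, 'joint_pos': array([-1.2531,  0.2607, -0.1394,  1.1727,  0.    ,  1.5708]), 'dq': array([-0.0001,  0.0001,  0.0012, -0.0015, -0.0003, -0.0013]), 'tau': array([  0.0002, -40.568 ,  25.3922,   0.0188,  -0.    ,  -0.    ]), 'eef_pos': array([ 0.1638, -0.4981,  0.2415]), 'orientation': array([[-0.0006,  0.3124, -0.95  ],
       [ 0.0019, -0.9499, -0.3124],
       [-1.    , -0.0019, -0.    ]]), 'force': array([-0.4054, -0.3534,  0.6334]), 'wrist_torque': array([0.0047, 0.002 , 0.0079]), 'gripper_width': 0.997604604627561}
side {'vfov': 46.11503704259496, 'cx': 258.7627063992177, 'cy': 195.73556584793548, 'pose': array([[ 0.9558, -0.1854,  0.2281,  0.2179],
       [-0.2932, -0.6566,  0.6949, -0.9799],
       [ 0.0209, -0.7311, -0.682 ,  1.0015],
       [ 0.    ,  0.    ,  0.    ,  1.    ]])}
top {'vfov': 45.789751192765515, 'cx': 256.0278121978248, 'cy': 196.0839650398579, 'pose': array([[-0.0244, -0.9865,  0.1617,  0.2985],
       [-0.9994,  0.0278,  0.0184, -0.0241],
       [-0.0227, -0.1611, -0.9867,  1.4514],
       [ 0.    ,  0.    ,  0.    ,  1.    ]])}
wrist {'vfov': 65.13781834325161, 'cx': 259.6268536101176, 'cy': 188.18089540858344, 'pose': array([[ 0.3132, -0.9067, -0.2823,  0.2364],
       [-0.9497, -0.2994, -0.0922, -0.4758],
       [-0.0009,  0.297 , -0.9549,  0.3739],
       [ 0.    ,  0.    ,  0.    ,  1.    ]])}
```

View pics/top0.png

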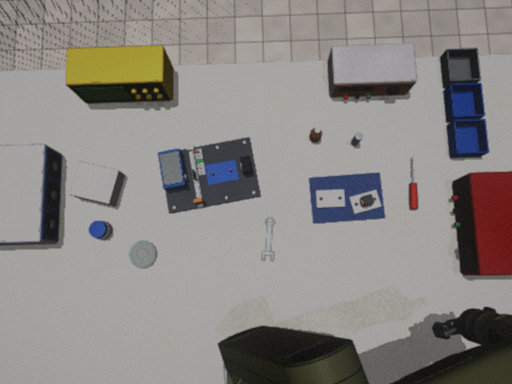

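View pics/side0.png

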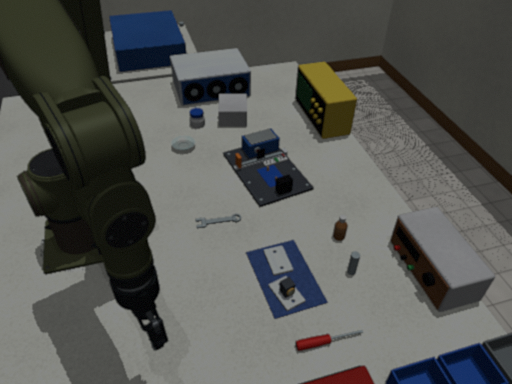

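View pics/wrist0.png

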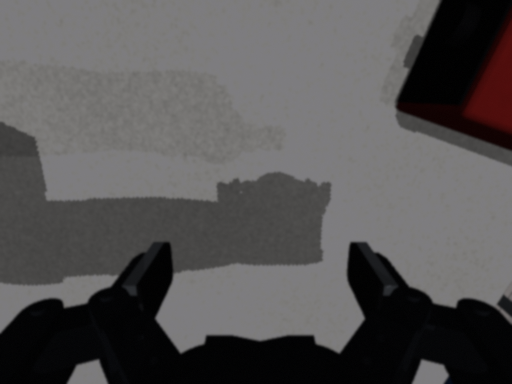

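```bash
cat > h.py <<'E'
from station import env
import cv2,numpy as np
np.set_printoptions(precision=4,suppress=True)
def ray(c,uv):
    f=192/np.tan(np.radians(c['vfov']/2)); P=np.array(c['pose'])
    d=np.array([(uv[0]-c['cx'])/f,(uv[1]-c['cy'])/f,1.]); return P[:3,3],P[:3,:3]@d
def onz(c,uv,z):
    o,d=ray(c,uv); return o+d*(z-o[2])/d[2]
def proj(c,p):
    f=192/np.tan(np.radians(c['vfov']/2)); P=np.array(c['pose'])
    q=P[:3,:3].T@(np.array(p)-P[:3,3]); return np.array([c['cx']+f*q[0]/q[2],c['cy']+f*q[1]/q[2]])
E
python3 - <<'E'
import cv2
im=cv2.imread('pics/top0.png')
cv2.imwrite('pics/t_fix.png',cv2.resize(im[125:225,145:275],None,fx=6,fy=6,interpolation=cv2.INTER_CUBIC))
cv2.imwrite('pics/t_mat.png',cv2.resize(im[165:230,300:395],None,fx=8,fy=8,interpolation=cv2.INTER_CUBIC))
E
```

```text
(no output)
```

View pics/t_fix.png

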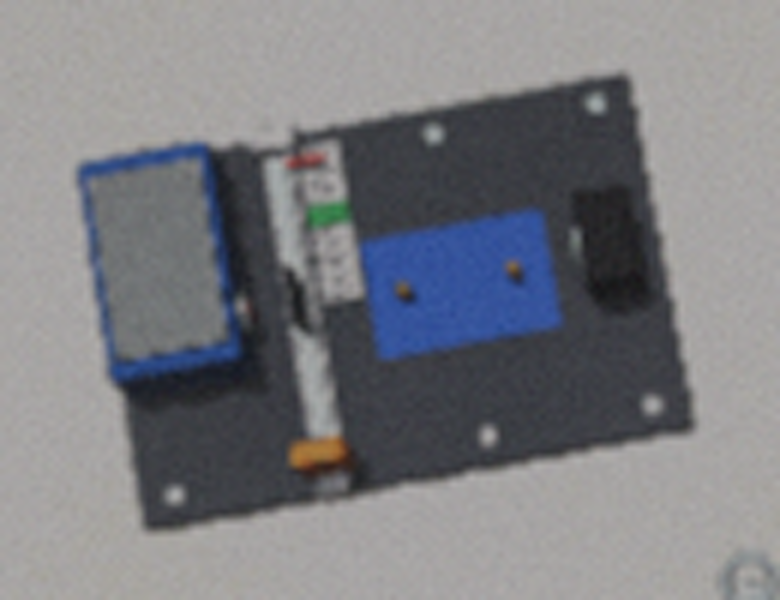

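View pics/t_mat.png

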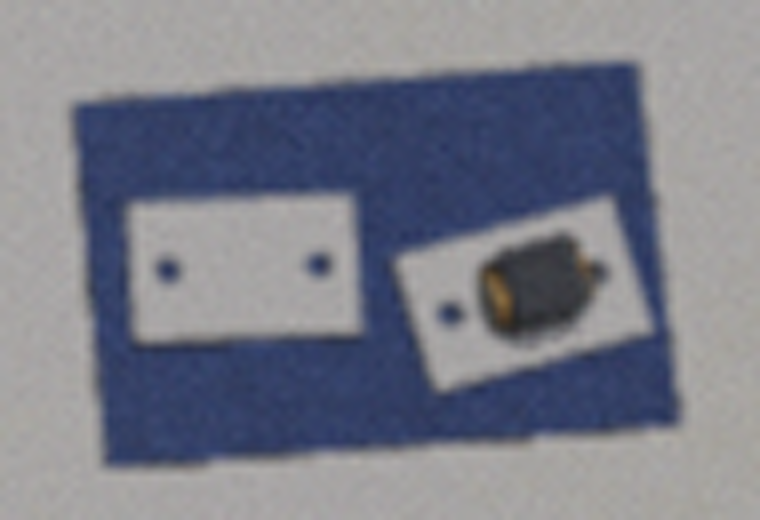

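```bash
python3 - <<'E'
from h import *
c=env.calibration('top')
q=lambda p,s,o:(p[0]/s+o[0],p[1]/s+o[1])
M=lambda p,z:onz(c,q(p,8,(300,165)),z)
F=lambda p,z:onz(c,q(p,6,(145,125)),z)
C=[M(p,.012) for p in((612,195),(395,253),(440,393),(655,330))]; print(np.array(C),np.mean(C,0))
for a,b in((1,0),(2,3)): d=C[b]-C[a];print(np.linalg.norm(d),np.degrees(np.arctan2(d[1],d[0])))
h=[M(p,.012) for p in((450,313),(597,272))];print('holes',h,np.mean(h,0))
b=[M(p,.012) for p in((130,203),(357,193),(365,332),(133,345))];print('blank',np.mean(b,0))
P=[F(p,.03) for p in((403,290),(514,268))];d=P[1]-P[0];print('pins',P,np.mean(P,0),np.linalg.norm(d),np.degrees(np.arctan2(d[1],d[0])))
K=[F(p,.012) for p in((628,75),(692,430),(147,528))];print('base',K)
for a,b in((0,1),(1,2)): d=K[b]-K[a];print(np.linalg.norm(d),np.degrees(np.arctan2(d[1],d[0])))
print('tab',F((318,455),.066),'pointer',F((306,160),.02),'green',F((329,214),.016))
E
```

```text
[[ 0.5452 -0.3829  0.012 ]
 [ 0.5242 -0.2952  0.012 ]
 [ 0.4675 -0.3098  0.012 ]
 [ 0.4904 -0.3962  0.012 ]] [ 0.5069 -0.346   0.012 ]
0.09013687185620214 -76.51050162834122
0.08941386018708183 -75.19834588052109
holes [array([ 0.4994, -0.3156,  0.012 ]), array([ 0.5143, -0.3749,  0.012 ])] [ 0.5069 -0.3452  0.012 ]
blank [ 0.5198 -0.2358  0.012 ]
pins [array([0.6092, 0.141 , 0.03  ]), array([0.6194, 0.0816, 0.03  ])] [0.6143 0.1113 0.03  ] 0.06036714584708287 -80.214953854871
base [array([0.7295, 0.0189, 0.012 ]), array([ 0.5321, -0.011 ,  0.012 ]), array([0.4873, 0.2812, 0.012 ])]
0.19969228203579062 -171.40021194804612
0.29566330651261685 98.71669412858945
tab [0.5157 0.1815 0.066 ] pointer [0.6849 0.1943 0.02  ] green [0.6555 0.1825 0.016 ]
```

```bash
cat >> h.py <<'E'
def plan(pos,yaw):
    """shift (mm, tool axes now) and turn (deg about tool) to get TCP to pos, pointing down, tool y at yaw deg"""
    from scipy.spatial.transform import Rotation as R
    s=env.observe(); Rm=np.array(s['orientation']); y=np.radians(yaw)
    T=np.array([[0,np.cos(y),np.sin(y)],[0,np.sin(y),-np.cos(y)],[-1,0,0]])
    print('shift',np.round(Rm.T@(np.array(pos)-s['eef_pos'])*1e3,1),'turn',np.round(R.from_matrix(Rm.T@T).as_rotvec(degrees=True),2),'t',round(s['t'],2),'F',np.round(s['force'],1))
E
python3 -c "
from h import *
plan((.507,-.3455,.22),14.1)"
```

```text
shift [  21.7  -37.8 -373.7] turn [-85.89  -0.06   0.07] t 0.15 F [ 0.3 -0.1 -0.2]
```

```bash
python3 -m handwheel '[[85,2,-3,-25,-5,0,0],[85,4,-7,-55,-11,0,0],[85,7,-11,-90,-17,0,0],[85,9,-15,-120,-23,0,0],[85,12,-19,-155,-29,0,0],[85,14,-23,-190,-35,0,0],[85,16,-26,-220,-41,0,0],[85,18,-30,-250,-47,0,0]]'; python3 -c "
from h import *
plan((.507,-.3455,.22),14.1)"
```

```text
t: 0.82
eef_pos: [0.3935, -0.391, 0.2239]
orientation: [[-0.0, 0.91, -0.414], [0.0, -0.414, -0.91], [-1.0, -0.0, -0.0]]
force: [0.1, -0.8, -1.4]
gripper_width: 0.997
shift [  3.8  84.4 -88.5] turn [-38.57  -0.02   0.02] t 0.82 F [ 0.1 -0.8 -1.4]
```

```bash
python3 -m handwheel '[[85,1,14,-15,-6,0,0],[85,2,28,-30,-12,0,0],[85,3,42,-45,-19,0,0],[85,3,56,-60,-26,0,0],[85,4,70,-75,-33,0,0],[85,4,84,-88,-38.5,0,0],[85,4,84,-88,-38.5,0,0],[85,4,84,-88,-38.5,0,0]]'; python3 -c "
from h import *
plan((.507,-.3455,.22),14.1)
print(env.calibration('wrist')['pose'])
cv2.imwrite('pics/w1.png',env.read_camera('wrist'))"
```

```text
t: 1.48
eef_pos: [0.5056, -0.3469, 0.2196]
orientation: [[-0.001, 0.971, 0.237], [0.0, 0.237, -0.971], [-1.0, -0.001, -0.001]]
force: [1.0, 0.0, 0.1]
gripper_width: 0.997
shift [-0.4  1.7 -1. ] turn [-0.39 -0.04  0.06] t 1.48 F [1.  0.  0.1]
[[ 0.9713  0.2273  0.0699  0.4881]
 [ 0.2378 -0.9273 -0.289  -0.2744]
 [-0.0009  0.2973 -0.9548  0.352 ]
 [ 0.      0.      0.      1.    ]]
```

View pics/w1.png

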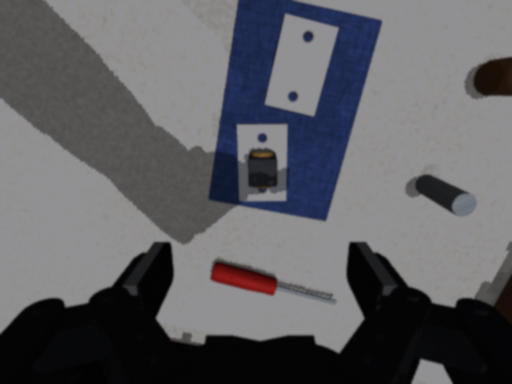

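```bash
python3 - <<'E'
from h import *
c=env.calibration('wrist')
for p in((.507,-.3455,.012),(.507,-.3455,.054),(.5198,-.2358,.012)): print(proj(c,p))
im=cv2.imread('pics/w1.png')
cv2.imwrite('pics/w1c.png',cv2.resize(im[110:215,200:340],None,fx=5,fy=5,interpolation=cv2.INTER_CUBIC))
E
```

```text
[261.9159 161.2866]
[262.1664 170.0097]
[298.696   64.5779]
```

View pics/w1c.png

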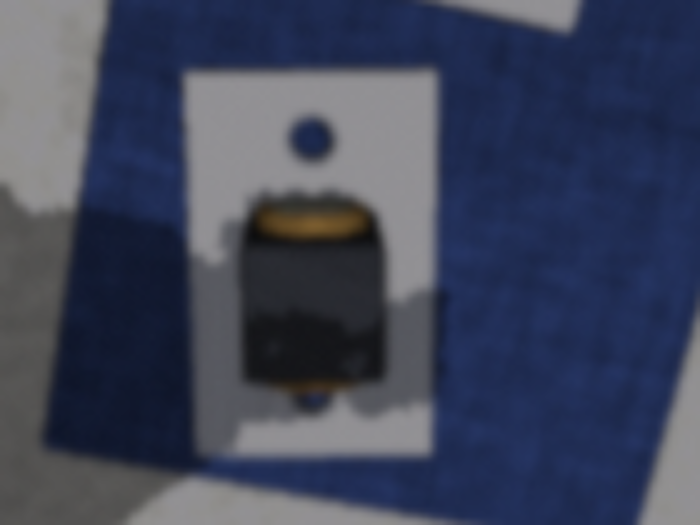

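```bash
python3 - <<'E'
from h import *
c=env.calibration('wrist')
g=lambda p,z:onz(c,(p[0]/5+200-.4,p[1]/5+110-.4),z)
K=[g(p,.012) for p in((184,70),(440,69),(432,456),(199,456))];print(np.mean(K,0))
for a,b in((0,1),(3,2),(3,0),(2,1)):d=K[b]-K[a];print(np.linalg.norm(d),np.degrees(np.arctan2(d[1],d[0])))
T=[g(p,.054) for p in((244,240),(384,240),(384,380),(244,380))];print('block top',np.mean(T,0));
for a,b in((0,1),(3,2),(3,0),(2,1)):d=T[b]-T[a];print(np.linalg.norm(d),np.degrees(np.arctan2(d[1],d[0])))
plan((.5075,-.3455,.034),14.0)
E
```

```text
[ 0.5082 -0.3481  0.012 ]
0.05688080602017813 13.922413965194197
0.05596976003106546 13.720952361625816
0.0910458615011727 104.64863542070094
0.09123566931412724 104.07475339915712
block top [ 0.5077 -0.3473  0.054 ]
0.028199757552147653 13.710415291425301
0.029015355194153353 13.717137643278352
0.029459853755670232 103.06047550788074
0.02945848817309741 104.64681089617281
shift [185.7   3.3  -0.9] turn [-0.35 -0.04  0.08] t 1.53 F [0.1 0.7 1. ]
```

```bash
python3 -m handwheel '[[85,20,3,0.5,-0.3,0,0],[85,40,3,0.5,-0.3,0,0],[85,60,3,0.5,-0.3,0,0],[85,80,3,0.5,-0.3,0,0],[85,100,3,0.5,-0.3,0,0],[85,120,3,0.5,-0.3,0,0],[85,135,3,0.5,-0.3,0,0],[85,145,3,0.5,-0.3,0,0]]'; python3 -c "
from h import *
plan((.5077,-.347,.034),14.0)
cv2.imwrite('pics/w2.png',env.read_camera('wrist'))"
```

```text
t: 2.2
eef_pos: [0.506, -0.3471, 0.0735]
orientation: [[-0.003, 0.971, 0.239], [0.002, 0.239, -0.971], [-1.0, -0.002, -0.002]]
force: [0.0, -0.6, -0.0]
gripper_width: 0.995
shift [39.5  1.8  0.4] turn [-0.15 -0.12  0.14] t 2.2 F [ 0.  -0.6 -0. ]
```

View pics/w2.png

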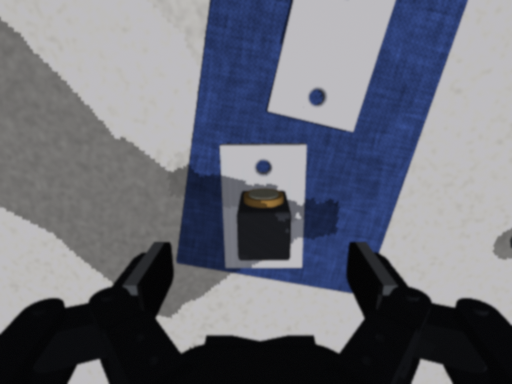

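```bash
python3 -m handwheel '[[85,8,1.5,0.3,0,0,0],[85,16,1.5,0.3,0,0,0],[85,24,1.5,0.3,0,0,0],[85,31,1.5,0.3,0,0,0],[85,36,1.5,0.3,0,0,0],[85,39,1.5,0.3,0,0,0],[85,39,1.5,0.3,0,0,0],[85,39,1.5,0.3,0,0,0]]'; python3 -m handwheel '[[70,0,0,0,0,0,0],[55,0,0,0,0,0,0],[45,0,0,0,0,0,0],[40,0,0,0,0,0,0],[35,0,0,0,0,0,0],[30,0,0,0,0,0,0],[20,0,0,0,0,0,0],[20,0,0,0,0,0,0]]'
```

```text
t: 2.92
eef_pos: [0.5099, -0.3471, 0.0362]
orientation: [[-0.0, 0.97, 0.242], [0.0, 0.242, -0.97], [-1.0, -0.0, -0.0]]
force: [0.8, 1.0, 0.3]
gripper_width: 0.996
t: 3.58
eef_pos: [0.5096, -0.3473, 0.0366]
orientation: [[-0.0, 0.97, 0.242], [-0.0, 0.242, -0.97], [-1.0, -0.0, 0.0]]
force: [-1.5, -0.1, 2.5]
gripper_width: 0.342
```

```bash
python3 -m handwheel '[[20,-2,0,0,0,0,0],[20,-6,0,0,0,0,0],[20,-15,0,0,0,0,0],[20,-30,0,0,0,0,0],[20,-50,0,0,0,0,0],[20,-75,0,0,0,0,0],[20,-100,0,0,0,0,0],[20,-125,0,0,0,0,0]]';python3 -c "
from h import *
plan((.6143,.1113,.17),9.1)
cv2.imwrite('pics/w3.png',env.read_camera('wrist'))"
```

```text
t: 4.25
eef_pos: [0.5096, -0.3468, 0.1626]
orientation: [[-0.0, 0.97, 0.242], [0.001, 0.242, -0.97], [-1.0, -0.0, -0.001]]
force: [0.3, -0.1, -3.8]
gripper_width: 0.34
shift [  -7.2  212.5 -419.1] turn [ 4.91 -0.03  0.01] t 4.25 F [ 0.3 -0.1 -3.8]
```

View pics/w3.png

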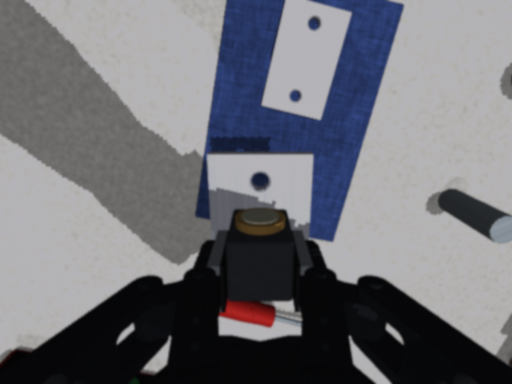

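```bash
python3 - <<'E'
from h import *
im=cv2.imread('pics/w3.png')
cv2.imwrite('pics/w3c.png',cv2.resize(im[140:245,195:325],None,fx=6,fy=6,interpolation=cv2.INTER_CUBIC))
plan((.6143+.15*.158,.1113-.15*.987,.2),9.1)
E
```

```text
shift [ -32.1  197.7 -271.8] turn [ 4.92  0.34 -0.35] t 4.3 F [ 2.1 -1.6  0.8]
```

View pics/w3c.png

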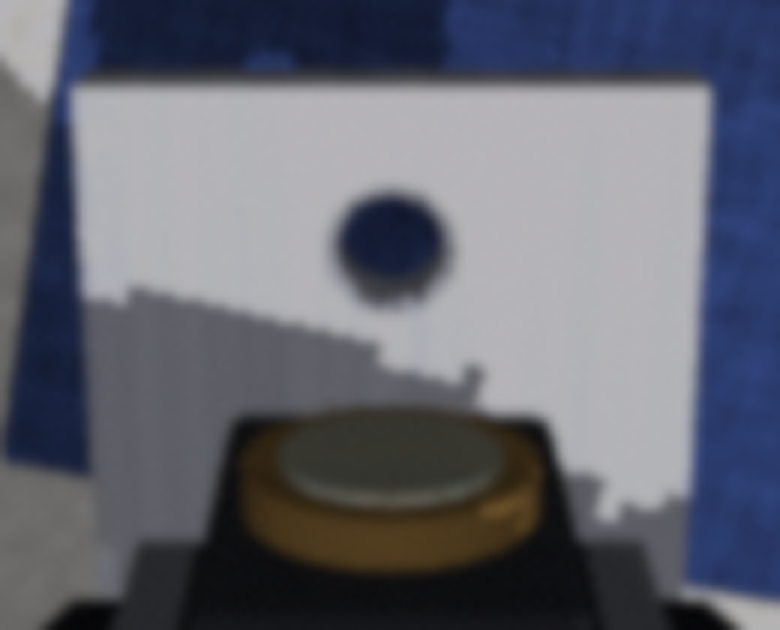

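```bash
cat >> h.py <<'E'
def tool(p):
    s=env.observe(); return np.array(s['orientation']).T@(np.array(p)-s['eef_pos'])*1e3
E
python3 - <<'E'
from h import *
c=env.calibration('wrist'); z=env.observe()['eef_pos'][2]-.0246
g=lambda p:onz(c,(p[0]/6+195-.4,p[1]/6+140-.4),z)
for p in((392,247),(72,86),(712,86),(100,560),(690,560)): print(tool(g(p)))
E
python3 -m handwheel '[[20,-8,15,-22,1,0,0],[20,-16,35,-50,2,0,0],[20,-20,60,-85,3,0,0],[20,-25,90,-125,4,0,0],[20,-28,115,-160,5,0,0],[20,-30,140,-195,5,0,0],[20,-32,165,-230,5,0,0],[20,-32,185,-255,5,0,0]]'
python3 -m handwheel '[[20,0,8,-10,0,0,0],[20,0,12,-16,0,0,0],[20,0,12,-16,0,0,0],[20,0,12,-16,0,0,0],[20,0,12,-16,0,0,0],[20,0,12,-16,0,0,0],[20,0,12,-16,0,0,0],[20,0,12,-16,0,0,0]]'
python3 -c "
from h import *
plan((.6143,.1113,.17),9.1)
cv2.imwrite('pics/w4.png',env.read_camera('wrist'))"
```

```text
[ 24.4179   0.2433 -29.9339]
[ 24.163  -27.87   -44.6832]
[ 24.4912  28.3863 -44.6602]
[ 24.4471 -27.6193   1.1786]
[24.7769 28.8069  1.3013]
t: 4.97
eef_pos: [0.6259, -0.057, 0.1935]
orientation: [[0.0, 0.988, 0.157], [0.0, 0.157, -0.988], [-1.0, 0.0, -0.0]]
force: [1.0, -1.3, -4.5]
gripper_width: 0.34
t: 5.63
eef_pos: [0.6348, -0.0427, 0.1933]
orientation: [[-0.0, 0.988, 0.155], [-0.0, 0.155, -0.988], [-1.0, -0.0, 0.0]]
force: [0.4, 0.9, -3.8]
gripper_width: 0.34
shift [  23.3    3.6 -155.3] turn [-0.19  0.    0.  ] t 5.63 F [ 0.4  0.9 -3.8]
```

View pics/w4.png

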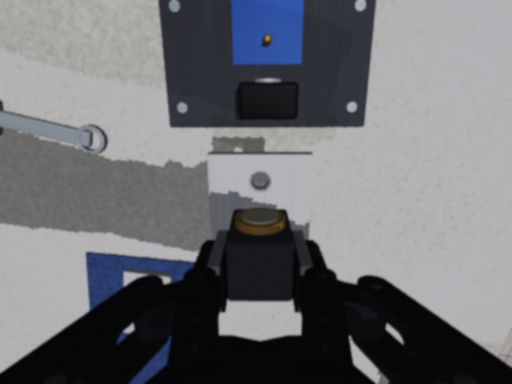

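```bash
python3 -m handwheel '[[20,0,0,-8,0,0,0],[20,0,0,-20,0,0,0],[20,0,1,-36,0,0,0],[20,0,1,-52,0,0,0],[20,0,2,-66,0,0,0],[20,0,2,-70,0,0,0],[20,0,2,-70,0,0,0],[20,0,2,-70,0,0,0]]'
python3 -c "
from h import *
plan((.6143,.1113,.17),9.1)
im=env.read_camera('wrist');cv2.imwrite('pics/w5.png',im)
cv2.imwrite('pics/w5c.png',cv2.resize(im[0:190,150:400],None,fx=3.1,fy=3.1,interpolation=cv2.INTER_CUBIC))"
```

```text
t: 6.35
eef_pos: [0.6261, 0.0282, 0.1933]
orientation: [[0.0, 0.988, 0.157], [-0.001, 0.157, -0.988], [-1.0, 0.0, 0.001]]
force: [0.1, 0.1, -3.5]
gripper_width: 0.337
shift [ 23.2   1.4 -83.9] turn [-0.04  0.04 -0.  ] t 6.35 F [ 0.1  0.1 -3.5]
```

View pics/w5c.png

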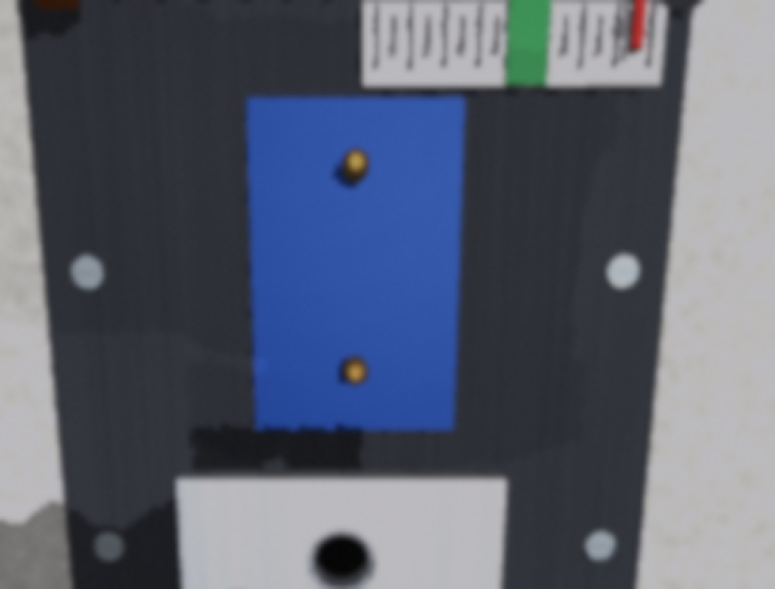

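```bash
python3 - <<'E'
from h import *
c=env.calibration('wrist')
im=cv2.imread('pics/w5.png').astype(int); b,g_,r=im[...,0],im[...,1],im[...,2]
def blob(m,name):
    n,l,s,ce=cv2.connectedComponentsWithStats(m.astype(np.uint8))
    return [(s[i],ce[i]) for i in range(1,n) if s[i,4]>4]
br=(r>b+25)&(r>g_+8)&(r>60); br[:, :220]=0; br[:, 300:]=0; br[:30]=0;br[140:]=0
for s,ce in blob(br,'brass'): print('brass',s,ce)
gr=(g_>r+30)&(g_>b+20)
for s,ce in blob(gr,'g'): print('green',s,ce)
rd=(r>g_+70)&(r>b+70)
for s,ce in blob(rd,'r'): print('red',s,ce)
q=lambda p,z:onz(c,(p[0]/3.1+150-.34,p[1]/3.1-.34),z)
K=[q(p,.012) for p in((247,97),(465,97),(455,430),(256,430))];print('rect',np.mean(K,0))
for a,b in((0,1),(3,2),(3,0),(2,1)):d=K[b]-K[a];print(np.linalg.norm(d),np.degrees(np.arctan2(d[1],d[0])))
P=[q(p,.030) for p in((357,160),(354,370))];print('tips',P,np.mean(P,0));d=P[0]-P[1];print(np.linalg.norm(d),np.degrees(np.arctan2(d[1],d[0])))
S=[q(p,.012) for p in((87,272),(623,272),(109,545),(600,545))];
for a,b in((0,1),(2,3)):d=S[b]-S[a];print('screw',np.linalg.norm(d),np.degrees(np.arctan2(d[1],d[0])))
E
```

```text
brass [262  49   6   7  38] [264.5  52. ]
brass [261 116   7   7  33] [264.1212 119.1212]
green [313   0  15  28 373] [319.8499  13.3378]
red [354   0   4  15  50] [355.56   7.1 ]
rect [0.6184 0.1087 0.012 ]
0.06606471626829208 9.064011321861377
0.06671687039879369 9.058087197828996
0.10052290885467169 99.05656498763945
0.10053183762179842 99.42824795739106
tips [array([0.6135, 0.1388, 0.03  ]), array([0.6223, 0.0797, 0.03  ])] [0.6179 0.1093 0.03  ]
0.05972209018988199 98.46383304848544
screw 0.17107203102863952 9.061047514719819
screw 0.17088562123981813 9.055737626940221
```

```bash
python3 -c "
from h import *
plan((.618,.1092,.10),9.1)"
```

```text
shift [ 93.2   4.6 -81.8] turn [-0.09  0.04 -0.  ] t 6.4 F [ 1.  -1.  -3.8]
```

```bash
python3 -m handwheel '[[20,0,1,-12,0,0,0],[20,0,2,-30,0,0,0],[20,0,3,-50,0,0,0],[20,5,4,-68,0,0,0],[20,20,4.5,-80,0,0,0],[20,40,4.5,-82,0,0,0],[20,58,4.5,-82,0,0,0],[20,72,4.5,-82,0,0,0]]'
python3 -m handwheel '[[20,12,0,0,0,0,0],[20,18,0,0,0,0,0],[20,21,0,0,0,0,0],[20,21,0,0,0,0,0],[20,21,0,0,0,0,0],[20,21,0,0,0,0,0],[20,21,0,0,0,0,0],[20,21,0,0,0,0,0]]'
python3 -c "
from h import *
plan((.618,.1092,.10),9.1)
im=env.read_camera('wrist');cv2.imwrite('pics/w6.png',im)
cv2.imwrite('pics/w6c.png',cv2.resize(im[90:245,180:340],None,fx=3.8,fy=3.8,interpolation=cv2.INTER_CUBIC))
im=env.read_camera('side');cv2.imwrite('pics/s6.png',cv2.resize(im[110:215,210:320],None,fx=5.5,fy=5.5,interpolation=cv2.INTER_CUBIC))"
```

```text
t: 7.07
eef_pos: [0.6171, 0.11, 0.1198]
orientation: [[-0.001, 0.988, 0.157], [-0.0, 0.157, -0.988], [-1.0, -0.001, -0.0]]
force: [-0.0, -0.5, -3.3]
gripper_width: 0.34
t: 7.73
eef_pos: [0.6183, 0.1097, 0.101]
orientation: [[0.001, 0.988, 0.156], [0.0, 0.156, -0.988], [-1.0, 0.001, -0.0]]
force: [1.1, 1.5, -3.8]
gripper_width: 0.34
shift [ 1.  -0.3  0.5] turn [-0.1  -0.   -0.08] t 7.73 F [ 1.1  1.5 -3.8]
```

View pics/w6c.png

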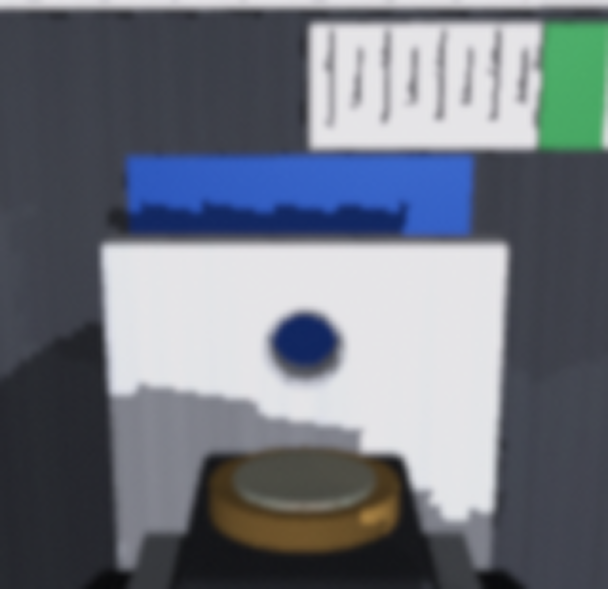

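View pics/s6.png

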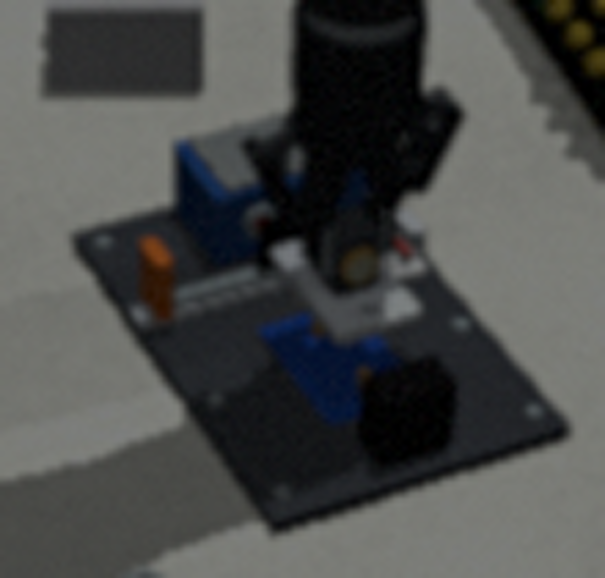

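```bash
cat > m.py <<'E'
from h import *
def edge(uv1,uv2,z):
    c=env.calibration('wrist'); a,b=[tool(onz(c,u,z)) for u in(uv1,uv2)]
    return (a+b)/2, np.linalg.norm(a-b), np.degrees(np.arctan2(b[2]-a[2],b[1]-a[1]))
E
python3 - <<'E'
from m import *
g=lambda x,y:(x/3.8+180-.37,y/3.8+90-.37)
z=env.observe()['eef_pos'][2]-.0246
print('rect',edge(g(127,155),g(472,155),.012))
print('plate',edge(g(101,241),g(508,241),z))
E
```

```text
rect (array([ 88.718 ,  -0.6044, -49.6477]), np.float64(66.00360645772986), np.float64(-0.038720738948870626))
plate (array([ 24.6015,   0.3084, -45.0971]), np.float64(56.53996048563794), np.float64(-0.03397087247818807))
```

```bash
python3 -m handwheel '[[20,4,-0.9,0.4,0,0,0],[20,10,-0.9,0.4,0,0,0],[20,17,-0.9,0.4,0,0,0],[20,23,-0.9,0.4,0,0,0],[20,28,-0.9,0.4,0,0,0],[20,31,-0.9,0.4,0,0,0],[20,31,-0.9,0.4,0,0,0],[20,31,-0.9,0.4,0,0,0]]'
python3 -c "
from h import *
plan((.618,.1092,.10),9.1)
im=env.read_camera('wrist');cv2.imwrite('pics/w7.png',im)
cv2.imwrite('pics/w7c.png',cv2.resize(im[90:245,180:340],None,fx=3.8,fy=3.8,interpolation=cv2.INTER_CUBIC))"
```

```text
t: 8.5
eef_pos: [0.6167, 0.1091, 0.0689]
orientation: [[-0.001, 0.988, 0.157], [-0.0, 0.157, -0.988], [-1.0, -0.001, -0.0]]
force: [0.5, -0.5, -3.7]
gripper_width: 0.342
shift [-31.1   1.2   0.1] turn [-0.09 -0.    0.04] t 8.5 F [ 0.5 -0.5 -3.7]
```

View pics/w7c.png

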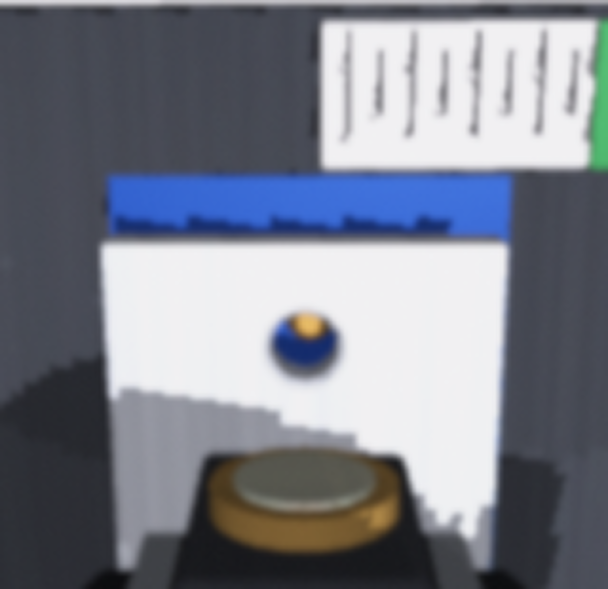

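```bash
python3 - <<'E'
from m import *
g=lambda x,y:(x/3.8+180-.37,y/3.8+90-.37)
z=env.observe()['eef_pos'][2]-.0246
print('rect',edge(g(107,176),g(512,176),.012))
print('plate',edge(g(101,241),g(508,241),z))
print('pintip',tool(onz(env.calibration('wrist'),g(308,323),.030)))
print('hole',tool(onz(env.calibration('wrist'),g(305.5,343),z)))
E
```

```text
rect (array([ 57.2685,   1.1036, -49.7885]), np.float64(66.81867148278198), np.float64(-0.04209696547194053))
plate (array([ 24.5999,   0.2609, -45.1029]), np.float64(56.533779456541566), np.float64(-0.04077190598828582))
pintip [ 39.2685   0.8264 -29.4742]
hole [ 24.6      0.4152 -30.3874]
```

```bash
python3 -m handwheel '[[20,0,0.6,0.4,0,0,0],[20,2,0.6,0.4,0,0,0],[20,4,0.6,0.4,0,0,0],[20,6,0.6,0.4,0,0,0],[20,8,0.6,0.4,0,0,0],[20,10,0.6,0.4,0,0,0],[20,11,0.6,0.4,0,0,0],[20,11,0.6,0.4,0,0,0]]'
python3 -c "
from h import *
plan((.618,.1092,.0446),9.1)
im=env.read_camera('wrist');cv2.imwrite('pics/w8.png',im)
cv2.imwrite('pics/w8c.png',cv2.resize(im[90:245,180:340],None,fx=3.8,fy=3.8,interpolation=cv2.INTER_CUBIC))"
```

```text
t: 9.22
eef_pos: [0.6173, 0.1087, 0.0578]
orientation: [[-0.001, 0.988, 0.157], [-0.0, 0.157, -0.988], [-1.0, -0.001, 0.0]]
force: [-0.5, 0.1, -3.9]
gripper_width: 0.34
shift [13.2  0.8 -0.4] turn [-0.1   0.    0.04] t 9.22 F [-0.5  0.1 -3.9]
```

View pics/w8c.png

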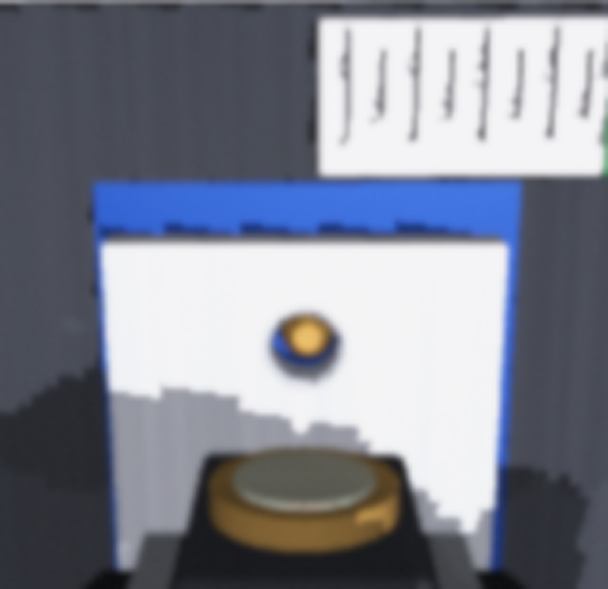

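```bash
python3 -m handwheel '[[20,0,0.4,0.1,0,0,0],[20,2,0.4,0.1,0,0,0],[20,4,0.4,0.1,0,0,0],[20,6,0.4,0.1,0,0,0],[20,8,0.4,0.1,0,0,0],[20,9,0.4,0.1,0,0,0],[20,9,0.4,0.1,0,0,0],[20,9,0.4,0.1,0,0,0]]'
python3 -c "
from h import *
plan((.618,.1092,.0446),9.1)
im=env.read_camera('wrist');cv2.imwrite('pics/w9.png',im)
cv2.imwrite('pics/w9c.png',cv2.resize(im[90:245,180:340],None,fx=3.8,fy=3.8,interpolation=cv2.INTER_CUBIC))"
```

```text
t: 9.93
eef_pos: [0.6179, 0.1087, 0.0491]
orientation: [[-0.0, 0.988, 0.157], [-0.0, 0.157, -0.988], [-1.0, -0.0, 0.0]]
force: [-0.4, 1.2, -4.5]
gripper_width: 0.343
shift [ 4.5  0.2 -0.4] turn [-0.09  0.    0.01] t 9.93 F [-0.4  1.2 -4.5]
```

View pics/w9c.png

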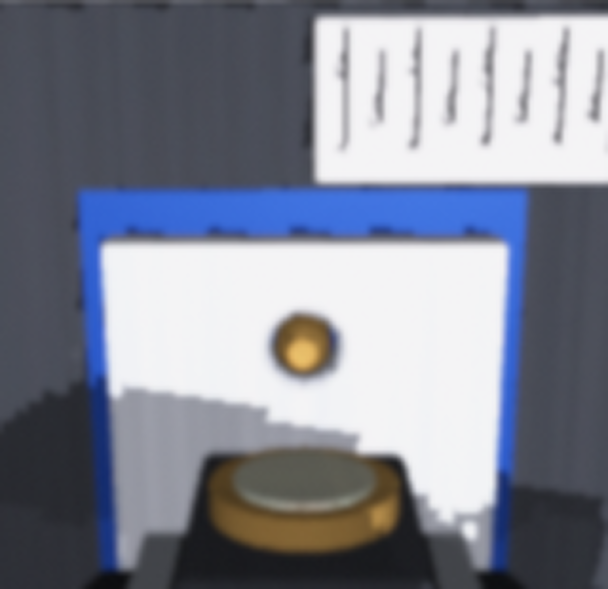

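On the pin, forces nil. Down the last 4.5 mm gently.

```bash
python3 -m handwheel '[[20,1,0,0,0,0,0],[20,2,0,0,0,0,0],[20,3,0,0,0,0,0],[20,4,0,0,0,0,0],[20,4.5,0,0,0,0,0],[20,5,0,0,0,0,0],[20,5,0,0,0,0,0],[20,5,0,0,0,0,0]]'
```

```text
t: 10.65
eef_pos: [0.6179, 0.1087, 0.0446]
orientation: [[0.0, 0.988, 0.157], [-0.0, 0.157, -0.988], [-1.0, 0.0, 0.0]]
force: [-1.2, 0.3, 1.1]
gripper_width: 0.338
```

```bash
python3 -m handwheel '[[32,0,0,0,0,0,0],[38,0,0,0,0,0,0],[45,0,0,0,0,0,0],[55,0,0,0,0,0,0],[65,0,0,0,0,0,0],[75,0,0,0,0,0,0],[75,0,0,0,0,0,0],[75,0,0,0,0,0,0]]'
python3 -m handwheel '[[75,-8,0,0,0,0,0],[75,-20,0,0,0,0,0],[75,-35,0,0,0,0,0],[75,-55,0,0,0,0,0],[75,-75,0,0,0,0,0],[75,-95,0,0,0,0,0],[75,-115,0,0,0,0,0],[75,-135,0,0,0,0,0]]'
python3 -c "
from h import *
plan((.618,.1092,.18),9.1)
im=env.read_camera('wrist');cv2.imwrite('pics/w10.png',im)"
```

```text
t: 11.32
eef_pos: [0.618, 0.1088, 0.0442]
orientation: [[0.0, 0.988, 0.157], [0.0, 0.157, -0.988], [-1.0, 0.0, -0.0]]
force: [0.7, -0.5, 0.7]
gripper_width: 0.879
t: 11.98
eef_pos: [0.6179, 0.1088, 0.181]
orientation: [[0.001, 0.988, 0.157], [0.0, 0.157, -0.988], [-1.0, 0.001, -0.0]]
force: [1.4, -0.4, -0.5]
gripper_width: 0.882
shift [ 1.   0.2 -0.4] turn [-0.09 -0.   -0.03] t 11.98 F [ 1.4 -0.4 -0.5]
```

View pics/w10.png

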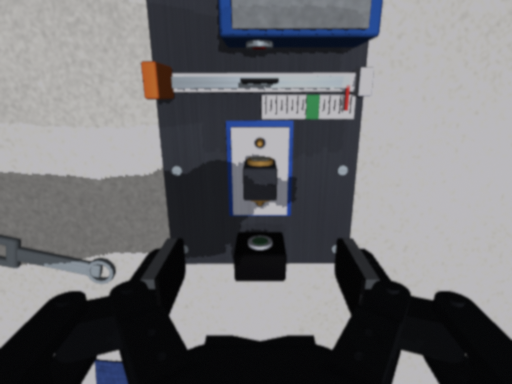

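```bash
python3 - <<'E'
from m import *
c=env.calibration('wrist')
im=cv2.imread('pics/w10.png').astype(int); b,g_,r=im[...,0],im[...,1],im[...,2]
def blob(m):
    n,l,s,ce=cv2.connectedComponentsWithStats(m.astype(np.uint8))
    return [(s[i],ce[i]) for i in range(1,n) if s[i,4]>10]
gr=(g_>r+30)&(g_>b+20)
rd=(r>g_+70)&(r>b+70)&(g_<70)
oj=(r>b+70)&(g_>50)
for n,m in(('green',gr),('red',rd),('orange',oj)):
    for s,ce in blob(m): print(n,s,ce,tool(onz(c,ce,.016)),tool(onz(c,ce,.022)))
th=np.radians(9.06);Rz=np.array([[np.cos(th),-np.sin(th)],[np.sin(th),np.cos(th)]])
n=np.array([.6182,.1089]); print('tab',n+Rz@np.array([-.085,.085]))
cv2.imwrite('pics/w10c.png',cv2.resize(im[50:130,135:375].astype(np.uint8),None,fx=3.3,fy=3.3,interpolation=cv2.INTER_CUBIC))
E
```

```text
green [306  94  14  26 316] [312.231  106.7627] [169.8886  51.3439 -63.2368] [163.8807  50.3265 -63.4644]
red [345  89   4  20  49] [346.2449  97.9184] [170.136   83.7409 -71.4886] [164.1232  82.0795 -71.5522]
orange [141  61  18  38 526] [149.9753  79.7357] [ 168.7159 -103.1794  -87.7772] [ 162.7314 -101.1254  -87.517 ]
orange [345  87   4  23  37] [347.1081  98.4865] [170.1427  84.6209 -70.9644] [164.1297  82.942  -71.0384]
orange [258 142   4   4  15] [259.4 143.4] [169.4941   0.0476 -27.6349] [163.4941   0.0498 -28.5702]
orange [251 162  19   4  61] [260.1475 163.2131] [169.4976   0.826   -7.2963] [163.4975   0.8127  -8.6359]
tab [0.5209 0.1795]
```

View pics/w10c.png

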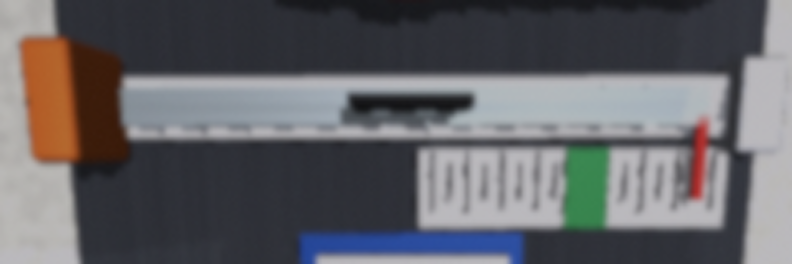

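```bash
python3 - <<'E'
from m import *
c=env.calibration('wrist')
for p in((22,38),(70,38),(80,160),(32,160)):
  w=onz(c,(p[0]/3.3+135-.35,p[1]/3.3+50-.35),.066);print(w)
plan((.5209,.1795,.14),9.1)
E
```

```text
[0.5154 0.1929 0.066 ]
[0.5265 0.1947 0.066 ]
[0.5304 0.1676 0.066 ]
[0.519  0.1657 0.066 ]
shift [ 44.8 -87.4 -85. ] turn [-0.09 -0.01 -0.44] t 12.03 F [ 1.3 -0.4  1.8]
```

```bash
python3 -m handwheel '[[70,0,-10,-10,0,0,0],[70,0,-25,-25,0,0,0],[70,5,-42,-42,0,0,0],[70,12,-60,-58,0,0,0],[70,20,-74,-72,0,0,0],[70,32,-83,-82,0,0,0],[70,42,-87,-85,0,0,0],[70,45,-87,-85,0,0,0]]'
python3 -m handwheel '[[60,5,0,0,0,0,0],[60,5,0,0,0,0,0],[60,5,0,0,0,0,0],[60,5,0,0,0,0,0],[60,5,0,0,0,0,0],[60,5,0,0,0,0,0],[60,5,0,0,0,0,0],[60,5,0,0,0,0,0]]'
python3 -c "
from h import *
plan((.5215,.1797,.048),9.1)
im=env.read_camera('wrist');cv2.imwrite('pics/w11.png',im)
im=env.read_camera('side');cv2.imwrite('pics/s11.png',cv2.resize(im[100:215,210:320],None,fx=5,fy=5,interpolation=cv2.INTER_CUBIC))"
```

```text
t: 12.7
eef_pos: [0.5164, 0.1794, 0.1332]
orientation: [[-0.003, 0.987, 0.158], [-0.001, 0.158, -0.987], [-1.0, -0.003, 0.0]]
force: [-0.7, -0.8, 0.3]
gripper_width: 0.817
t: 13.37
eef_pos: [0.519, 0.179, 0.1294]
orientation: [[0.0, 0.988, 0.156], [0.0, 0.156, -0.988], [-1.0, 0.0, -0.0]]
force: [0.3, -0.4, 0.2]
gripper_width: 0.704
shift [81.4  2.6 -0.3] turn [-0.1  -0.   -0.02] t 13.37 F [ 0.3 -0.4  0.2]
```

View pics/w11.png

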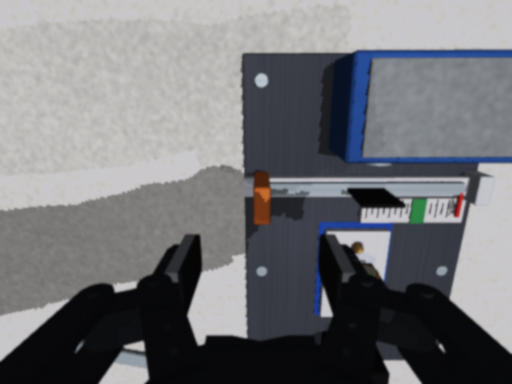

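View pics/s11.png

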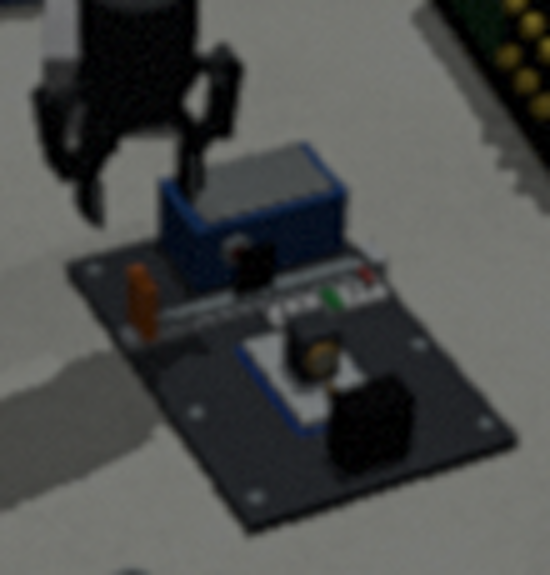

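```bash
python3 -m handwheel '[[60,8,2.5,0,0,0,0],[60,20,2.5,0,0,0,0],[60,34,2.5,0,0,0,0],[60,48,2.5,0,0,0,0],[60,60,2.5,0,0,0,0],[60,70,2.5,0,0,0,0],[60,77,2.5,0,0,0,0],[60,80,2.5,0,0,0,0]]'
python3 -m handwheel '[[55,1,0,0,0,0,0],[45,1,0,0,0,0,0],[35,1,0,0,0,0,0],[25,1,0,0,0,0,0],[15,1,0,0,0,0,0],[5,1,0,0,0,0,0],[0,1,0,0,0,0,0],[0,1,0,0,0,0,0]]'
```

```text
t: 14.13
eef_pos: [0.5205, 0.1793, 0.0479]
orientation: [[-0.002, 0.988, 0.157], [-0.001, 0.157, -0.988], [-1.0, -0.002, 0.0]]
force: [0.1, 0.0, -0.0]
gripper_width: 0.699
t: 14.8
eef_pos: [0.5203, 0.1794, 0.0489]
orientation: [[-0.001, 0.988, 0.157], [0.0, 0.157, -0.988], [-1.0, -0.001, -0.0]]
force: [-2.8, -0.2, 5.8]
gripper_width: 0.127
```

```bash
python3 -m handwheel '[[0,0,-2,0,0,0,0],[0,0,-6,0,0,0,0],[0,0,-11,0,0,0,0],[0,0,-16,0,0,0,0],[0,0,-21,0,0,0,0],[0,0,-25,0,0,0,0],[0,0,-28,0,0,0,0],[0,0,-29,0,0,0,0]]'
python3 -c "
from h import *
plan((.618,.1092,.048),9.1)
im=env.read_camera('wrist');cv2.imwrite('pics/w12.png',im)
cv2.imwrite('pics/w12c.png',cv2.resize(im[160:300,300:512],None,fx=3.7,fy=3.7,interpolation=cv2.INTER_CUBIC))
im=env.read_camera('top');cv2.imwrite('pics/t12.png',cv2.resize(im[125:225,145:275],None,fx=6,fy=6,interpolation=cv2.INTER_CUBIC))"
```

```text
t: 15.47
eef_pos: [0.4938, 0.1752, 0.0489]
orientation: [[0.004, 0.988, 0.157], [0.001, 0.157, -0.988], [-1.0, 0.004, 0.0]]
force: [5.7, 0.8, -0.9]
gripper_width: 0.129
shift [  1.3 112.3  84.6] turn [-0.09  0.   -0.21] t 15.47 F [ 5.7  0.8 -0.9]
```

View pics/w12.png

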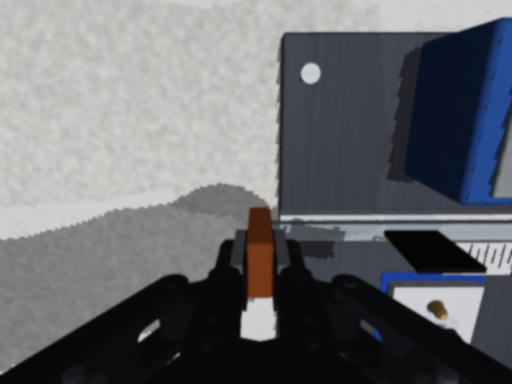

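View pics/t12.png

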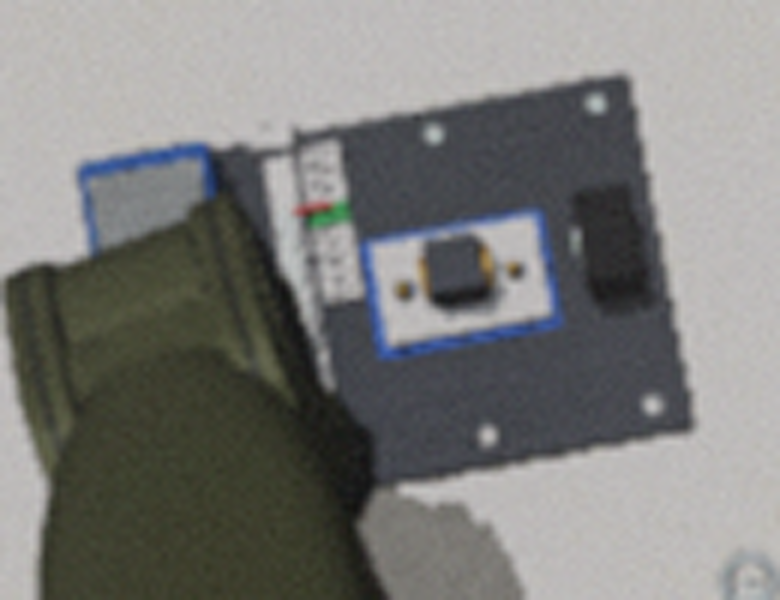

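```bash
python3 -m handwheel '[[0,0,-0.5,0,0,0,0],[0,0,-1,0,0,0,0],[0,0,-1.5,0,0,0,0],[0,0,-2,0,0,0,0],[0,0,-2.5,0,0,0,0],[0,0,-2.5,0,0,0,0],[0,0,-2.5,0,0,0,0],[0,0,-2.5,0,0,0,0]]'
python3 - <<'E'
from h import *
p=env.observe()['eef_pos'];print('moved',np.linalg.norm(p[:2]-np.array([.5203,.1794])))
ims={n:env.read_camera(n) for n in('top','side')}
th=np.radians(9.06);Rz=np.array([[np.cos(th),-np.sin(th)],[np.sin(th),np.cos(th)]])
for n,im in ims.items():
    cv2.imwrite(f'pics/{n}13.png',im); c=env.calibration(n)
    a=im.astype(int); b,g,r=a[...,0],a[...,1],a[...,2]
    for nm,m in(('green',(g>r+20)&(g>b+20)),('red',(r>g+40)&(r>b+40))):
        k,l,s,ce=cv2.connectedComponentsWithStats(m.astype(np.uint8))
        for i in range(1,k):
            for z in(.016,.028):
                w=onz(c,ce[i],z)
                f=Rz.T@(w[:2]-np.array([.6175,.110]))*1e3
                if 0<f[0]<110 and 30<f[1]<100 and s[i,4]>2: print(n,nm,s[i],ce[i],'z',z,'fix',np.round(f,1))
E
python3 -c "
import cv2
im=cv2.imread('pics/side13.png');cv2.imwrite('pics/s13c.png',cv2.resize(im[130:190,240:310],None,fx=9,fy=9,interpolation=cv2.INTER_CUBIC))
im=cv2.imread('pics/top13.png');cv2.imwrite('pics/t13c.png',cv2.resize(im[140:185,180:240],None,fx=10,fy=10,interpolation=cv2.INTER_CUBIC))"
```

```text
t: 16.23
eef_pos: [0.4919, 0.1749, 0.0489]
orientation: [[0.004, 0.988, 0.156], [0.001, 0.156, -0.988], [-1.0, 0.004, 0.0]]
force: [5.5, 0.6, 0.1]
gripper_width: 0.124
moved 0.028785582019517753
top green [196 158   7   5  18] [199.7778 160.3889] z 0.016 fix [49.8 65.6]
top green [196 158   7   5  18] [199.7778 160.3889] z 0.028 fix [46.6 64.4]
top red [195 160   4   1   4] [196.5 160. ] z 0.016 fix [53.1 75.9]
top red [195 160   4   1   4] [196.5 160. ] z 0.028 fix [49.9 74.6]
side green [275 159   3   3   4] [276.25 160.  ] z 0.016 fix [53.9 65.6]
side green [275 159   3   3   4] [276.25 160.  ] z 0.028 fix [46.4 52.4]
```

View pics/s13c.png

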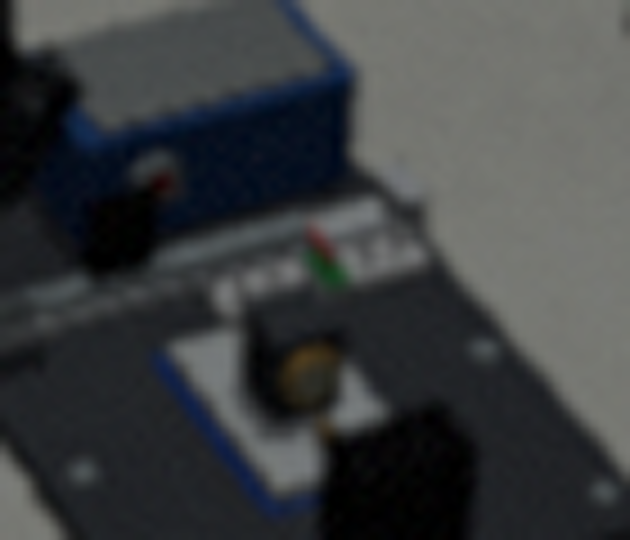

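View pics/t13c.png

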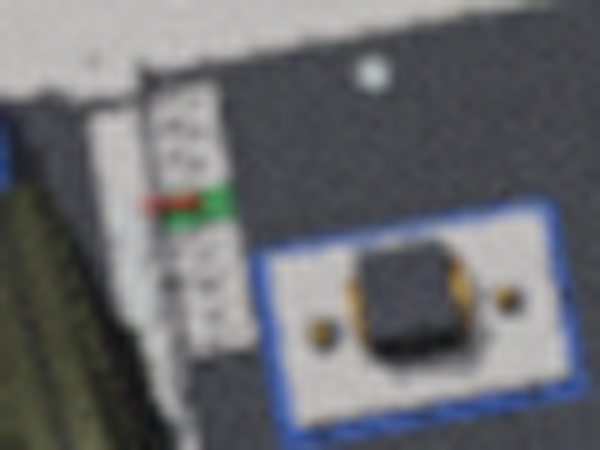

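```bash
python3 -m handwheel '[[0,0,0,0,0,0,0],[0,0,0,0,0,0,0],[0,0,0,0,0,0,0],[0,0,0,0,0,0,0],[0,0,0,0,0,0,0],[0,0,0,0,0,0,0],[0,0,0,0,0,0,0],[0,0,0,0,0,0,0]]'
python3 -c "
from h import *
p=env.observe()['eef_pos'];print('moved',np.linalg.norm(p[:2]-np.array([.5203,.1794])))
im=env.read_camera('top');cv2.imwrite('pics/t14.png',im);cv2.imwrite('pics/t14c.png',cv2.resize(im[140:185,180:240],None,fx=10,fy=10,interpolation=cv2.INTER_CUBIC))"
```

```text
t: 17.0
eef_pos: [0.4919, 0.1748, 0.0489]
orientation: [[0.004, 0.988, 0.156], [0.001, 0.156, -0.988], [-1.0, 0.004, 0.0]]
force: [6.4, 0.4, -1.0]
gripper_width: 0.133
moved 0.02881079569738009
```

View pics/t14c.png

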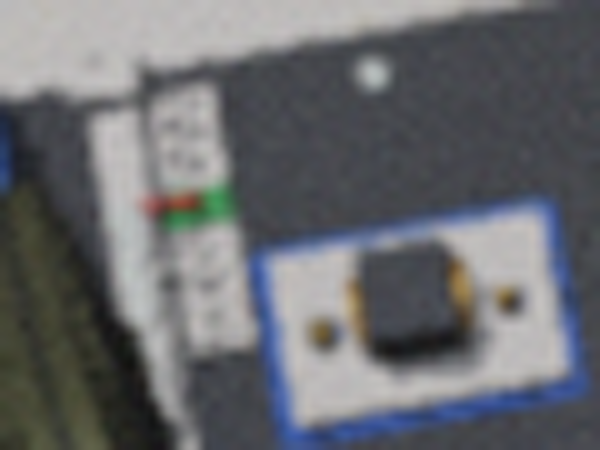

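View pics/t14.png

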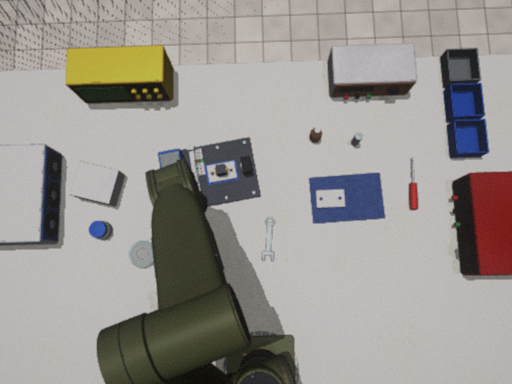

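The pointer is inside the green band (crop pixel 180,205; band at about 200,207). The carrier is seated over both pins and the bystanders have not moved, so I am handing in.

```bash
python3 -c "
from station import env
print(env.sign_off())"
```

```text
the job is handed in; nothing more can be done
None
```

The lens carrier is seated over both pins and released, and the shutter is held open by the orange tab with the red pointer in the green band. I handed the job in at about 17 s; no verdict is reported.

- **Carrier:** I gripped the block by its plain x faces and lined the plate up with the blue rectangle and the front pin in the wrist camera. I lowered it until the tool force went from about -4 N to +1 N, then let go. Later pictures show it flat inside the rectangle with both pins through the holes.
- **Shutter:** I pulled the tab 28.8 mm. The spring pulled back with about 6 N, and the position did not change over the last 0.7 s.
- **Pointer position:** Three checks put the pointer near the band's middle:
  - The wrist-camera estimate put it within about 1 mm of the middle.
  - The raw top picture puts it about 2 mm to +x. Allowing for the pointer standing above the scale, that comes to about 1 mm the other way. Both are inside the 6 mm limit.
  - The side picture also shows it in the band, but only coarsely.
- **Disagreement:** The first top-camera estimate of the nest was about 4 mm off the wrist-camera one. I followed the wrist camera, and the carrier seated freely.
- **Bystanders:** None looked moved in the last top picture. I judged this by eye and did not measure it.

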